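# Refit the stage knob and ready the screwdriver over it

## Task

Refit the loose stage knob: fit the black ribbed knob with the square hole onto the upright square spindle of the inspection stage, push it fully home and let it go. Then draw the screwdriver out of its slanted holder, turn it upright with its point down, and hold it centred over the fitted knob, its point about 4 cm above the knob's top, ready to drive the fixing screw. Finish while still holding it there, and leave the flux bottle, the round-holed steel collar and the small finned metal block where they stand.

Things in the scene. Friction and masses are not known exactly. Their poses are not given: they have to be found in the camera images.
- knob: Loose black ribbed plastic knob, round, 45 mm in diameter, 32 mm high, about 60 g, standing on the bench with its bore upright. A brass-lined square bore 14 mm wide runs right through it. Origin: centre of its underside; z: up along the bore; x and y: square to the bore's flats. It fits the spindle in any quarter turn.
- stage: Fixed inspection stage: beige base 200 (x) x 150 (y) mm, 30 mm high. Origin: centre of its underside, on the bench; x points away from the spindle. The spindle's axis stands 68 mm towards -x; a black disc 100 mm across with a small circuit board is centred 38 mm towards +x. Disc and board reach no higher than 38 mm above the bench.
- spindle_seat (a point): Top centre of the round collar (30 mm across, 6 mm high) at the foot of the square spindle, 36 mm above the bench: the fitted knob's underside rests here. The spindle above it is bright steel, 12 mm square, 25 mm tall, and turns about its own axis with slight friction (0.04 N m). z up; x and y square to the spindle's flats.
- spindle_end (a point): Centre of the spindle's free end, 25 mm above the seat; the last 5 mm taper from 12 mm to 7 mm square as a lead-in. A seated knob's top stands 7 mm above this point. Same axes as the seat.
- driver: Screwdriver, 190 mm long, about 80 g: steel blade 6 mm across and 60 mm long, then a straight grey round handle 16 mm across, 130 mm long. Origin: the blade's point; z: along the tool from point to butt. Centre of mass 110 mm from the point. It starts point down in the slanted holder, the last 65 mm of handle standing out; it draws out along its own axis, 125 mm until the point is clear.
- holder_mouth (a point): Centre of the open upper mouth of the holder, 132 mm above the bench. The holder is fixed: a square aluminium tube, 20 mm wide inside, 26 mm outside, 125 mm deep, slanted 35 degrees from upright (the mouth leans roughly sideways, towards the stage), on a dark steel foot 140 x 90 mm. z: along the tube, out of the mouth.
- flux: Bystander: small white bottle with a blue cap, 34 mm in diameter, 66 mm high, upright. Origin: centre of its underside. Leave alone.
- collar: Bystander: plain steel collar with a round hole, 38 mm in diameter, 18 mm high, lying flat. Origin: centre of its underside. Leave alone.
- heatsink: Bystander: finned aluminium block, 45 x 30 x 13 mm. Origin: centre of its underside. Leave alone.
Not all that is in view belongs to the job. Of the things like the stage, leave any that is blue or turquoise; of the rest the larger one is meant.

How it is judged:
On the way, in this order (a step that is already met when the one before it is completed fails the run):
1. the knob is fully home on the spindle and let go (horizontal distance between knob and spindle_seat below 0.005 m and z of knob in the frame of spindle_seat between -0.003 and 0.003 m and angle between knob's own z axis and vertical below 0.08 rad and contact force between knob and the fingers below 0.1 N), for 0.2 s.
2. the screwdriver is in the grip with its point drawn clear of the holder's mouth (z of driver in the frame of holder_mouth above 0 m and contact force between driver and the fingers above 1 N), for 0.1 s.
At the end, for the whole second after the job is handed in: Knob home: within 5 mm of the spindle axis, 3 mm of the seat, 0.08 rad of upright, free of the gripper. Screwdriver still gripped, at rest, touching nothing else, point down within 0.14 rad, point within 12 mm of the spindle axis and 20 to 60 mm above the knob (all of step 1 and angle between driver's own z axis and vertical below 0.14 rad and horizontal distance between driver and spindle_end below 0.012 m and z of driver in the frame of spindle_end between 0.027 and 0.067 m and contact force between driver and the fingers above 1 N and contact force between driver and knob below 0.1 N and linear speed of driver below 0.03 m/s); the arm keeps its last pose, push and grip.
It fails at once if the flux bottle is moved more than 30 mm (distance of flux from where it was at the start of the episode above 0.03 m).
It fails at once if the steel collar is moved more than 30 mm (distance of collar from where it was at the start of the episode above 0.03 m).
It fails at once if the metal block is moved more than 30 mm (distance of heatsink from where it was at the start of the episode above 0.03 m).
It also fails if it takes over 64 s, if anything falls off the work surface, if the arm or the gripper's body presses on something with over 40 N, if the wrist force passes 120 N, or if a joint passes its speed limit or range.

## Robot

A 6-joint arm with a two-finger parallel gripper is mounted at the origin on the work surface. World frame = base frame: x ahead of the robot, y to its left, z up, the work surface at z = 0. Lengths are in m, angles in rad, forces in N, time in s.
With the tool pointing down it reaches from about 0.4 to 0.825 m from the base axis. Payload 7 kg.
Tool frame: the origin (TCP) lies between the finger pads; the fingertips stand 8 mm ahead of it and the grasp point (between the pads) lies 11 mm behind it; z points along the fingers, y is the line along which they close (so a half turn about z gives the same grasp; the last joint's range is limited). The gripper opens to 85 mm and grips with 20 to 120 N. Pads are 22 mm wide; open, the fingers measure 114 mm over their backs; the gripper's body (76 mm by 85 mm) begins 54 mm behind the grasp point. The pads swing forward as they close: fully open they stand 13 mm farther back than shut.
Start: joints at [1.628, 0.359, 0.012, 0, -1.224, -0.288], TCP at [0.154, 0.657, 0.239] pointing down, gripper open.
Joint ranges: [-3.07, 3.07], [-1.43, 2.12], [-1.02, 1.25], [-3.03, 1.67], [-3.05, -0], [-3.03, 3.03]. Speed limits (rad/s): [2.39, 2.39, 3.01, 3.14, 3.14, 3.14].

## Interface

Orientations are given as a unit quaternion [x, y, z, w].
In Python, from workcell import * gives the robot as it stands.
- The arm moves only by the tool send_rows, never from a script. Its argument "deltas" is a list of rows, each a list of 5 numbers: the opening, from 0 (shut) to 1 (fully open), then the shift along the tool's x, y, z in cm, then the turn about the tool's z in degrees. A call has 1 to 20 rows; each row is the pose to reach, as a shift and turn from the pose commanded when the call began, along the tool's axes at that moment; what a row does not reach only later rows make up. A row lasts 1/8 s, in which the tool goes at most 62.5 mm and 10.7 degrees, less where a joint would pass 70% of its speed; a pose out of reach is approached as far as the arm can. A call with a gripper value outside its range is refused whole. The fingers move at their own pace and stop on an object; "newtons" is the grip in N (left out, the last holds). Time passes only in rows, so rows that repeat a pose let the fingers close. It gives the time, the measured TCP pose, the force, the opening and the grip force at its end, in the units of the state.
- sense(): the state, without advancing time (a new reading comes with each control period).
- snapshot(name): name is "side" or "top"; returns (picture, depth): 384x512x3 uint8, red, green, blue; 384x512 float32, m along the optical axis (not along the pixel's ray), 0 where there is no reading.
- get_calibration(name): a dict with "fx", "fy", "cx", "cy" (pixels), "D" ([k1, k2, p1, p2, k3] as OpenCV has them; the pictures are not rectified), "origin" and "orientation" of the camera in the world. Camera axes: x right, y up, looking along -z (the intrinsics and any distortion apply to the point x, -y, -z); pixel columns grow to the right and rows downward; lengths in m; the calibration is good to about 2 mm. A picture is of the moment at which its call begins. get_calibration takes no time and is no camera call.
- sign_off(): hands the job in; it is judged then, once.
Trained networks look in the newest picture that a camera, given by its name, has taken for a name from the list of things; names that differ only in an ending like _2 or _b are one class to them, and where a whole thing is asked for, a point or a joint stands for the part that bears it (a point fixed in the world has none). Each returns a list of dicts, best first, with "conf" (0 to 1); they miss things now and then, are a little off and sometimes report something else, mostly with a low value. They report only what shows in the picture. A call takes as long as a camera call. They do not tell look-alikes from the thing itself.
- cut_out(camera, label): "region" (384x512 bool, what is visible of it) and "location" ([column, row] in pixels, amid what is visible of it).
- place_of(camera, label): "location" ([column, row] in pixels: a listed point, or the origin of a listed thing).
The state is a dict: "time_s": time; "q": joint angles; "qd": joint speeds; "effort": joint torques, N m; "tool_pos": TCP position; "eef_rot": TCP orientation; "ft_force": force on the tool from outside, world axes, zero at the start; "wrist_torque": the same for the moment, N m; "width": opening from 0.0 (shut) to 1.0 (fully open); "grip_force": force on a finger pad.
Only numpy, scipy, OpenCV 4.12 (cv2) and the standard library are available. Lean on these libraries where they do the work, as an engineer would, in place of code of your own. Each camera call takes 0.05 s, during which the arm holds its last target. There are 200 camera calls.

## Working session

There is one attempt and no reset: what is moved stays moved. The work goes in short steps, Python scripts to look and compute and a tool call to move; the robot and the scene stay as the last step left them, time stands still between calls to the robot, and variables do not carry over. Pictures are saved under pics/ and viewed, at most 10 in all, crops included, and the job is handed in when it is done.

Besides the shell and the picture viewer there is one more tool, called after ">>>" by a JSON object that holds its "fn" and its "kwargs", one argument or row to a line. send_rows: Moves the arm, as the interface text tells. Its arguments: {"type":"object","properties":{"deltas":{"type":"array","items":{"type":"array","items":{"type":"number"}}},"newtons":{"type":"number"}},"required":["deltas"]}

```bash
mkdir -p pics
cat > h.py <<'E'
from workcell import *
import numpy as np, cv2
from scipy.spatial.transform import Rotation as R
def ray(cam,px):
    c=get_calibration(cam);K=np.array([[c['fx'],0,c['cx']],[0,c['fy'],c['cy']],[0,0,1.]])
    u=cv2.undistortPoints(np.array(px,float).reshape(-1,1,2),K,np.array(c['D'])).reshape(-1,2)
    d=np.c_[u[:,0],-u[:,1],-np.ones(len(u))]
    return np.array(c['origin']),R.from_quat(c['orientation']).apply(d)
def at_z(cam,px,z):
    o,d=ray(cam,px); return o+d*((z-o[2])/d[:,2])[:,None]
def at_depth(cam,px,dep):
    o,d=ray(cam,px); return o+d*np.atleast_1d(dep)[:,None]
def cloud(cam,dep,mask):
    r,c=np.nonzero(mask&(dep>0)); return at_depth(cam,np.c_[c,r],dep[r,c])
def proj(cam,P):
    c=get_calibration(cam);K=np.array([[c['fx'],0,c['cx']],[0,c['fy'],c['cy']],[0,0,1.]])
    p=R.from_quat(c['orientation']).inv().apply(np.atleast_2d(P)-c['origin'])*[1,-1,-1]
    return cv2.projectPoints(p,np.zeros(3),np.zeros(3),K,np.array(c['D']))[0].reshape(-1,2)
def save(n,im): cv2.imwrite('pics/'+n,im[...,::-1])
E
cat > a.py <<'E'
from h import *
np.set_printoptions(precision=4,suppress=True)
S=sense();print(S['time_s'],S['tool_pos'],S['eef_rot'])
im={}
for cam in('top','side'):
    im[cam],dep=snapshot(cam);save(cam+'0.png',im[cam]);np.savez('s_'+cam,im=im[cam],dep=dep)
    c=get_calibration(cam);print(cam,c)
    for l,z in(('knob',0),('stage',0),('spindle_seat',.036),('spindle_end',.061),('holder_mouth',.132),('driver',0),('flux',0),('collar',0),('heatsink',0)):
        for r in place_of(cam,l)[:3]: print(l,round(r['conf'],2),np.array(r['location']),at_z(cam,[r['location']],z)[0])
E
python3 a.py
```

```text
0.0 [0.1543 0.6566 0.2384] [ 0.9933 -0.1152 -0.      0.0008]
top {'fx': 346.6200648117888, 'fy': 346.6200648117888, 'cx': 252.24647393135993, 'cy': 189.33278234003362, 'D': array([-0.0656,  0.    ,  0.    ,  0.    ,  0.    ]), 'origin': array([0.4528, 0.0028, 1.0157]), 'orientation': array([-0.0362,  0.0134,  0.7133, -0.6998])}
stage 0.92 [151.4 107.2] [0.7816 0.3378 0.    ]
stage 0.74 [231. 252.] [0.3427 0.1001 0.    ]
stage 0.74 [358.5 275.8] [ 0.2679 -0.2678  0.    ]
spindle_seat 0.58 [231.6 265.7] [0.3083 0.0955 0.036 ]
spindle_seat 0.46 [250.2 186. ] [0.5316 0.0394 0.036 ]
spindle_seat 0.42 [146.1 120.5] [0.7305 0.3413 0.036 ]
spindle_end 0.57 [143.4 114.3] [0.7418 0.3408 0.061 ]
spindle_end 0.55 [370.5 301.7] [ 0.2084 -0.2823  0.061 ]
spindle_end 0.51 [228.  265.7] [0.3121 0.103  0.061 ]
holder_mouth 0.83 [138.  159.3] [0.6002 0.3289 0.132 ]
driver 0.45 [129.4 167.1] [0.5991 0.404  0.    ]
flux 0.64 [385.5 201.4] [ 0.4813 -0.3543  0.    ]
collar 0.49 [361.1 156.1] [ 0.6163 -0.288   0.    ]
heatsink 0.58 [313.6 111.9] [ 0.7524 -0.1524  0.    ]
side {'fx': 430.6903275836325, 'fy'
[... 333 characters left out ...]
   ]
stage 0.86 [285.  215.4] [0.5946 0.0283 0.    ]
stage 0.82 [302.8 143.9] [0.78  0.343 0.   ]
spindle_seat 0.7 [297.4 343.3] [ 0.4697 -0.3741  0.036 ]
spindle_seat 0.69 [164.4 337.9] [ 0.2088 -0.2759  0.036 ]
spindle_seat 0.52 [263.7 203.4] [0.5413 0.0579 0.036 ]
spindle_end 0.68 [162.8 334.8] [ 0.2084 -0.2836  0.061 ]
spindle_end 0.6 [262.4 201.5] [0.5318 0.0401 0.061 ]
spindle_end 0.43 [176.4 210.5] [0.3022 0.0804 0.061 ]
holder_mouth 0.77 [254.6 119.4] [0.6076 0.3434 0.132 ]
holder_mouth 0.68 [286.8 215.6] [ 0.5462 -0.1021  0.132 ]
flux 0.64 [297.6 344.3] [ 0.4785 -0.3579  0.    ]
collar 0.69 [344.1 303.9] [ 0.6195 -0.2962  0.    ]
heatsink 0.62 [365.5 246.9] [ 0.7526 -0.1535 -0.    ]
```

View pics/top0.png

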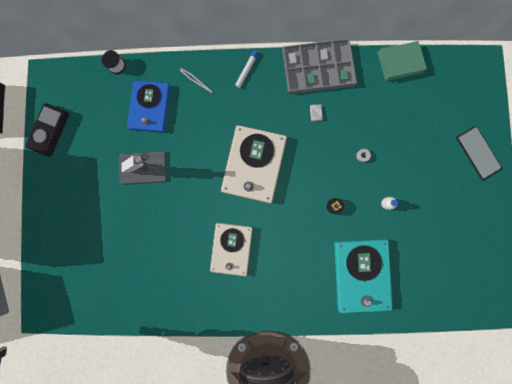

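View pics/side0.png

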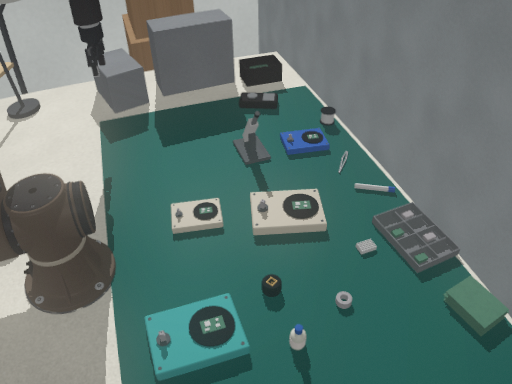

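Top view: the larger beige stage has its disc near (256,150) and its spindle near (249,186). The knob with its brass bore is at (335,206) and the slanted holder at (138,160). The other stages are blue (150,107), turquoise (363,275) and a smaller beige one (231,250). In the side view the knob is at (271,285), the target spindle at (263,204) and the holder at (250,130).

```bash
cat > b.py <<'E'
from h import *
np.set_printoptions(precision=4,suppress=True)
T=np.load('s_top.npz');Sd=np.load('s_side.npz')
D={'top':T,'side':Sd}
crops=[('top',335,206,16),('top',249,184,16),('top',138,160,30),('side',271,285,20),('side',263,204,20),('side',252,125,30)]
tiles=[]
for cam,x,y,h in crops:
    tiles.append(cv2.resize(D[cam]['im'][y-h:y+h,x-h:x+h],(260,260),interpolation=cv2.INTER_CUBIC))
save('crops.png',np.vstack([np.hstack(tiles[:3]),np.hstack(tiles[3:])]))
for cam in D:
    dep=D[cam]['dep'];im=D[cam]['im']
    P=cloud(cam,dep,np.ones(dep.shape,bool))
    near=lambda x,y,r:P[np.hypot(P[:,0]-x,P[:,1]-y)<r]
    k=near(.47,-.204,.05);k=k[k[:,2]>.025];print(cam,'knob top',len(k),k.mean(0),(k.min(0)+k.max(0))/2,k.min(0),k.max(0))
    s=near(.533,.04,.03);s=s[s[:,2]>.045];print('spindle',len(s),s.mean(0),s.min(0),s.max(0))
    h=near(.60,.35,.13);h=h[h[:,2]>.03]
    for z in np.arange(.03,.2,.015):
        q=h[(h[:,2]>=z)&(h[:,2]<z+.015)]
        if len(q): print('  h',round(z+.0075,3),len(q),q.mean(0),q[:,:2].min(0),q[:,:2].max(0))
    g=near(.6,.0,.0) if 0 else P[(abs(P[:,2])<.01)&(abs(P[:,0]-.5)<.3)&(abs(P[:,1])<.4)];print('bench z',np.median(g[:,2]))
    for l in('driver','holder_mouth','knob','spindle_end'):
        for r in cut_out(cam,l)[:3]: print(l,round(r['conf'],2),r['location'],r['region'].sum())
E
python3 b.py
```

```text
top knob top 184 [ 0.4709 -0.1999  0.0323] [ 0.4704 -0.2009  0.0318] [ 0.4477 -0.2227  0.0266] [ 0.4931 -0.1791  0.0369]
spindle 19 [0.5308 0.0444 0.0595] [0.5244 0.039  0.047 ] [0.5383 0.0502 0.0638]
  h 0.038 34 [0.6118 0.3733 0.0388] [0.5816 0.3435] [0.7286 0.4099]
  h 0.052 32 [0.5944 0.3768 0.053 ] [0.5816 0.3419] [0.7297 0.4046]
  h 0.068 31 [0.5904 0.3744 0.0683] [0.5821 0.341 ] [0.6081 0.3956]
  h 0.082 22 [0.5897 0.3733 0.0812] [0.5824 0.3439] [0.6076 0.387 ]
  h 0.098 28 [0.5926 0.3656 0.0964] [0.5828 0.3364] [0.6081 0.3754]
  h 0.112 37 [0.5923 0.3504 0.1129] [0.5831 0.3266] [0.6092 0.3634]
  h 0.128 53 [0.5947 0.3373 0.1272] [0.5835 0.3192] [0.6091 0.3551]
  h 0.143 38 [0.5951 0.3351 0.1401] [0.5844 0.3172] [0.6085 0.3437]
  h 0.158 15 [0.5945 0.3146 0.1584] [0.5897 0.3041] [0.6055 0.322 ]
  h 0.173 14 [0.5956 0.306  0.1726] [0.5905 0.297 ] [0.6022 0.3141]
  h 0.188 32 [0.598  0.2927 0.1851] [0.5914 0.2875] [0.6063 0.3001]
bench z 0.0009953553583160746
driver 0.72 [363.4, 153.3] 136
holder_mouth 0.72 [144.3, 171.0] 1282
knob 0.74 [335.0, 204.2] 227
spindle_end 0.67 [247.5
[... 528 characters left out ...]
829 0.3407] [0.6094 0.3853]
  h 0.098 26 [0.5914 0.3473 0.0977] [0.582  0.3357] [0.6103 0.3696]
  h 0.112 32 [0.5934 0.337  0.1127] [0.5833 0.3237] [0.6111 0.3619]
  h 0.128 42 [0.5941 0.3296 0.1278] [0.5836 0.3182] [0.6099 0.3543]
  h 0.143 24 [0.5925 0.3261 0.1411] [0.5832 0.3101] [0.6041 0.3446]
  h 0.158 12 [0.5959 0.307  0.1572] [0.5908 0.2988] [0.6017 0.3183]
  h 0.173 16 [0.5951 0.2969 0.1721] [0.5903 0.2891] [0.602  0.3066]
  h 0.188 22 [0.5991 0.2911 0.186 ] [0.5915 0.2827] [0.6063 0.2968]
bench z 0.0014610431457127149
driver 0.52 [255.9, 115.8] 70
holder_mouth 0.97 [247.7, 144.9] 932
knob 0.92 [270.1, 285.7] 362
spindle_end 0.51 [175.5, 214.4] 40
spindle_end 0.47 [164.6, 339.4] 165
```

View pics/crops.png

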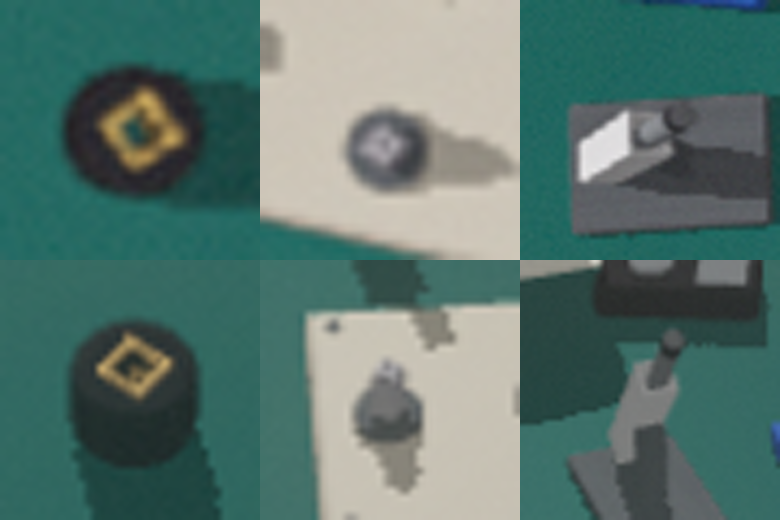

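The crops show the knob's square bore and the spindle's square turned obliquely. The driver leans straight towards -y, with its butt near (0.598, 0.29, 0.185). I still need the two yaw angles.

```bash
cat > c.py <<'E'
from h import *
import sys
def rect(cam,im,x,y,z,half=.02,n=260):
    g=np.linspace(-half,half,n);X,Y=np.meshgrid(x+g,y-g)  # image right=+x, up=+y
    m=proj(cam,np.c_[X.ravel(),Y.ravel(),np.full(X.size,z)]).astype(np.float32).reshape(n,n,2)
    return cv2.remap(im,m[...,0],m[...,1],cv2.INTER_CUBIC)
if __name__=='__main__':
    D={c:np.load('s_%s.npz'%c)['im'] for c in('top','side')}
    t=[[rect('top',D['top'],.471,-.2015,.032),rect('side',D['side'],.471,-.2015,.032)],[rect('top',D['top'],.531,.043,.061),rect('side',D['side'],.531,.043,.061)]]
    save('rect.png',np.vstack([np.hstack(r) for r in t]))
    for c,im in zip('ts',t[0]):
        f=im.astype(int);m=((f[...,0]-f[...,2]>50)).astype(np.uint8)
        p=cv2.findNonZero(m);r=cv2.minAreaRect(p);print(c,'knob bore centre',.471+(r[0][0]-130)*.04/260,-.2015-(r[0][1]-130)*.04/260,'size mm',np.array(r[1])*40/260,'yaw',-r[2]%90)
    for c,im in zip('ts',t[1]):
        gr=cv2.cvtColor(im,cv2.COLOR_RGB2GRAY); print(c,gr[::26,::26])
E
python3 c.py
```

```text
t knob bore centre 0.47136527897761415 -0.2016511699969952 size mm [22.81935237 22.77894475] yaw 33.310630798339844
s knob bore centre 0.4729675527719351 -0.2000797119140625 size mm [20.24587778 20.26406391] yaw 34.15969467163086
t [[199 198 198 200 199 198 199 198 198 198]
 [198 198 200 198 172 166 189 199 199 196]
 [199 201 173 123  96 109 101 150 194 199]
 [201 194 124  94 113 151 118 102 173 199]
 [200 164 100 103 150 155 157 106 142 198]
 [202 156  95  91 137 156 139 101 134 198]
 [201 162  96  66  86 121  94  96 165 200]
 [201 165 110  73  62  71  72 109 187 200]
 [199 181 142 115  97  93 113 146 189 199]
 [199 204 152 145 147 146 149 189 199 198]]
s [[196 196 196 196 196 195 196 196 196 195]
 [196 196 195 196 196 196 196 196 196 195]
 [196 196 196 196 196 196 197 196 196 195]
 [195 196 196 196 197 187 174 195 195 196]
 [196 196 196 198 185 160 159 185 195 195]
 [196 196 197 188 149 156 155 166 195 195]
 [195 195 195 155 110 125 125 166 195 195]
 [196 191 156 122 114 116 121 182 195 195]
 [194 154 112 112 114 110 127 187 196 195]
 [170 116 108 114 113 111 102 167 194 195]]
```

View pics/rect.png

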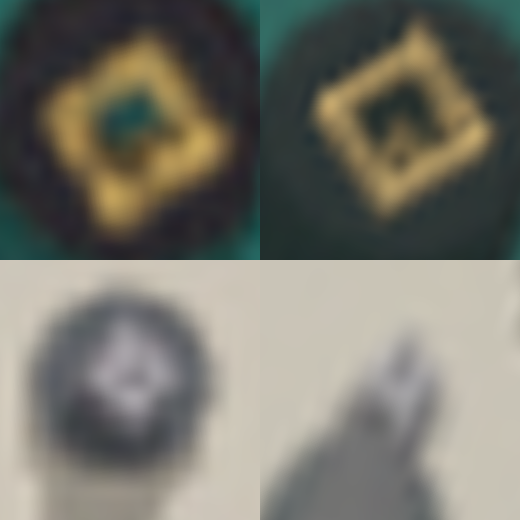

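>>> {"fn": "send_rows", "kwargs": {
  "deltas": [
    [1, 4.5, 3.5, 0, 0],
    [1, 9.1, 7.1, 0, 0],
    [1, 13.7, 10.7, 0, 0],
    [1, 18.3, 14.3, 0, 0],
    [1, 22.8, 17.9, 0, 0],
    [1, 27.4, 21.4, 0, 0],
    [1, 32, 25, 0, 0],
    [1, 36.5, 28.6, 0, 0],
    [1, 41, 32.1, 0, 0],
    [1, 42.2, 37.7, 0, 0],
    [1, 43.4, 43.2, 0, 0],
    [1, 44.6, 48.7, 0, 0],
    [1, 45.8, 54.2, 0, 0],
    [1, 47, 59.7, 0, 0],
    [1, 48.2, 65.2, 0, 0],
    [1, 49.4, 70.7, 0, 0],
    [1, 50.6, 76.2, 0, 0],
    [1, 50.6, 76.2, 0, 0],
    [1, 50.6, 76.2, 0, 0],
    [1, 50.6, 76.2, 0, 0]
  ],
  "newtons": 40
}}

```text
time_s: 3.9
tool_pos: [0.4729, -0.1996, 0.2394]
eef_rot: [0.993, -0.114, 0.0, -0.0]
ft_force: [0.2, 0.0, 0.0]
width: 0.999
grip_force: 0.0
```

```bash
cat > go.py <<'E'
from h import *
def goal(x,y,z,yaw=None):
    S=sense();r=R.from_quat(S['eef_rot']);M=r.as_matrix()
    y0=np.degrees(np.arctan2(M[1,0],M[0,0]));d=r.inv().apply(np.array([x,y,z])-S['tool_pos'])*100
    t=0 if yaw is None else -((yaw-y0+180)%360-180)
    print('t',round(S['time_s'],2),'pos',S['tool_pos'].round(4),'yaw',round(y0,1),'tiltz',M[:,2].round(3),'F',np.round(S['ft_force'],1),'w',round(S['width'],3),'grip',round(S['grip_force'],1),'q',np.round(S['q'],2),'\n delta cm',d.round(2),'turn',round(t,1))
E
python3 -c "
from go import *
goal(.472,-.201,.011)"
```

```text
t 3.9 pos [ 0.4729 -0.1996  0.2394] yaw -13.1 tiltz [ 0.  0. -1.] F [0.2 0.  0. ] w 0.999 grip 0.0 q [-0.02  0.09 -0.34 -0.   -1.14  1.36] 
 delta cm [-0.06  0.16 22.84] turn 0
```

>>> {"fn": "send_rows", "kwargs": {
  "deltas": [
    [1, -0.1, 0.1, 5, 0],
    [1, -0.1, 0.1, 10, 0],
    [1, -0.1, 0.1, 15, 0],
    [1, -0.1, 0.1, 18, 0],
    [1, -0.1, 0.1, 20.5, 0],
    [1, -0.1, 0.1, 22.2, 0],
    [1, -0.1, 0.1, 22.7, 0],
    [1, -0.1, 0.1, 22.7, 0],
    [0, -0.1, 0.1, 22.7, 0],
    [0, -0.1, 0.1, 22.7, 0],
    [0, -0.1, 0.1, 22.7, 0],
    [0, -0.1, 0.1, 22.7, 0],
    [0, -0.1, 0.1, 22.7, 0],
    [0, -0.1, 0.1, 22.7, 0],
    [0, -0.1, 0.1, 22.7, 0],
    [0, -0.1, 0.1, 22.7, 0]
  ]
}}

```text
time_s: 5.9
tool_pos: [0.4719, -0.2013, 0.0133]
eef_rot: [0.993, -0.115, 0.001, -0.0]
ft_force: [-0.9, 2.0, 7.1]
width: 0.514
grip_force: 40.0
```

```bash
python3 -c "
from go import *
goal(.472,-.201,.15)"
```

```text
t 5.9 pos [ 0.4719 -0.2013  0.0133] yaw -13.2 tiltz [ 0.001 -0.    -1.   ] F [-0.9  2.   7.1] w 0.514 grip 40.0 q [-0.02  0.36 -0.61  0.   -0.6   1.36] 
 delta cm [  0.02  -0.03 -13.67] turn 0
```

>>> {"fn": "send_rows", "kwargs": {
  "deltas": [
    [0, 0, 0, -3, 0],
    [0, 0, 0, -7, 0],
    [0, 0, 0, -11, 0],
    [0, 0, 0, -13, 0],
    [0, 0, -4.5, -13, -3],
    [0, 0.1, -9.5, -13, -6],
    [0, 0.1, -14.5, -13, -9],
    [0, 0.1, -19.5, -13, -12],
    [0, 0.2, -23.5, -12, -14.5],
    [0, 0.2, -25.3, -11, -14.5],
    [0, 0.2, -25.3, -9, -14.5],
    [0, 0.2, -25.3, -9, -14.5],
    [0, 0.2, -25.3, -9, -14.5]
  ]
}}

```text
time_s: 7.52
tool_pos: [0.5314, 0.0441, 0.1028]
eef_rot: [1.0, 0.011, 0.0, 0.0]
ft_force: [1.2, -0.5, 0.1]
width: 0.513
grip_force: 41.1
```

```bash
cat > d.py <<'E'
from go import *
from c import rect
goal(.532,.0455,.05)
t=[]
for cam in('top','side'):
    im,dep=snapshot(cam);np.savez('s1_'+cam,im=im,dep=dep)
    p=proj(cam,[.532,.0455,.08])[0].astype(int);h=28
    t.append(cv2.resize(im[p[1]-h:p[1]+h,p[0]-h:p[0]+h],(390,390),interpolation=cv2.INTER_CUBIC))
    P=cloud(cam,dep,np.ones(dep.shape,bool))
    for r in place_of(cam,'knob')[:2]: print(cam,'knob',r['conf'],at_z(cam,[r['location']],sense()['tool_pos'][2]-.0133))
save('over.png',np.hstack(t))
E
python3 d.py
```

```text
t 7.53 pos [0.5314 0.0441 0.1028] yaw 1.2 tiltz [ 0. -0. -1.] F [ 1.2 -0.5  0.1] w 0.513 grip 41.1 q [ 0.45  0.26 -0.48  0.   -0.83  1.14] 
 delta cm [ 0.06 -0.14  5.28] turn 0
side knob 0.67 [[0.53081337 0.03818872 0.08974628]]
side knob 0.44 [[ 0.58387136 -0.34495766  0.08974628]]
```

View pics/over.png

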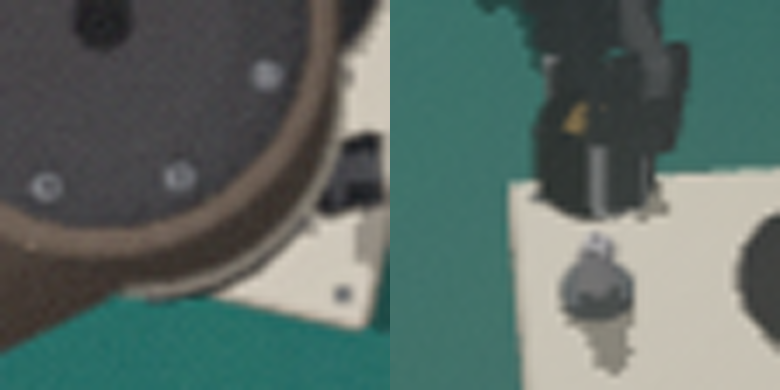

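Side view: the held knob's underside is centred at about (596,215) in the crop, directly above the spindle at (597,245). The arm hides the knob in the top view. I'll lower it gently.

>>> {"fn": "send_rows", "kwargs": {
  "deltas": [
    [0, 0.1, -0.1, 1, 0],
    [0, 0.1, -0.1, 2, 0],
    [0, 0.1, -0.1, 2.4, 0],
    [0, 0.1, -0.1, 2.7, 0],
    [0, 0.1, -0.1, 3, 0],
    [0, 0.1, -0.1, 3.3, 0],
    [0, 0.1, -0.1, 3.5, 0],
    [0, 0.1, -0.1, 3.5, 0]
  ]
}}

```text
time_s: 8.72
tool_pos: [0.5322, 0.0456, 0.0672]
eef_rot: [1.0, 0.011, -0.0, 0.0]
ft_force: [-0.7, -1.1, -0.3]
width: 0.513
grip_force: 41.1
```

>>> {"fn": "send_rows", "kwargs": {
  "deltas": [
    [0, 0, 0, 0.3, 0],
    [0, 0, 0, 0.6, 0],
    [0, 0, 0, 0.9, 0],
    [0, 0, 0, 1.2, 0],
    [0, 0, 0, 1.5, 0],
    [0, 0, 0, 1.7, 0],
    [0, 0, 0, 1.8, 0],
    [0, 0, 0, 1.9, 0],
    [0, 0, 0, 1.9, 0]
  ]
}}

```text
time_s: 9.85
tool_pos: [0.5323, 0.0456, 0.0492]
eef_rot: [1.0, 0.011, 0.0, 0.0]
ft_force: [-3.8, 0.7, 9.1]
width: 0.511
grip_force: 41.9
```

>>> {"fn": "send_rows", "kwargs": {
  "deltas": [
    [0.6, 0, 0, 0, 0],
    [0.8, 0, 0, 0, 0],
    [1, 0, 0, 0, 0],
    [1, 0, 0, 0, 0],
    [1, 0, 0, -1, 0],
    [1, 0, 0, -3, 0],
    [1, 0, 0, -7, 0],
    [1, 0, 0, -12, 0],
    [1, 0, 0, -17, 0],
    [1, 0, 0, -17, 0]
  ]
}}

```text
time_s: 11.1
tool_pos: [0.5345, 0.0463, 0.2236]
eef_rot: [1.0, 0.011, 0.004, -0.001]
ft_force: [0.3, 0.1, -1.5]
width: 1.005
grip_force: 0.0
```

```bash
cat > e.py <<'E'
from go import *
goal(.597,.303,.24,-90+2); goal(.597,.303,.24,90)
im,dep=snapshot('side');P=cloud('side',dep,np.ones(dep.shape,bool))
k=P[(np.hypot(P[:,0]-.532,P[:,1]-.0455)<.03)&(P[:,2]>.04)&(P[:,2]<.09)]
print('knob top z pct',np.percentile(k[:,2],[50,80,95]),(k.min(0)+k.max(0))/2)
E
python3 e.py
```

```text
t 11.1 pos [0.5345 0.0463 0.2236] yaw 1.3 tiltz [ 0.008  0.003 -1.   ] F [ 0.3  0.1 -1.5] w 1.005 grip 0.0 q [ 0.45  0.14 -0.32  0.   -1.1   1.14] 
 delta cm [  6.85 -25.53  -1.52] turn 89.3
t 11.1 pos [0.5345 0.0463 0.2236] yaw 1.3 tiltz [ 0.008  0.003 -1.   ] F [ 0.3  0.1 -1.5] w 1.005 grip 0.0 q [ 0.45  0.14 -0.32  0.   -1.1   1.14] 
 delta cm [  6.85 -25.53  -1.52] turn -88.7
knob top z pct [0.06580945 0.06924563 0.07041438] [0.5324247  0.04283194 0.05620236]
```

>>> {"fn": "send_rows", "kwargs": {
  "deltas": [
    [1, 0, 0, -1, 10],
    [1, 0.5, -3, -2, 20],
    [1, 1.3, -6, -2, 30],
    [1, 2, -9, -2, 40],
    [1, 3, -12, -2, 50],
    [1, 4, -15, -2, 60],
    [1, 5, -18, -2, 70],
    [1, 6, -21, -2, 80],
    [1, 6.5, -24, -2, 88],
    [1, 6.8, -25.6, -2, 91],
    [1, 6.8, -25.6, -2, 91],
    [1, 6.8, -25.6, -2, 91],
    [1, 6.8, -25.6, -2, 91]
  ]
}}

```text
time_s: 12.78
tool_pos: [0.5944, 0.3023, 0.2383]
eef_rot: [0.709, -0.705, -0.0, 0.0]
ft_force: [-0.2, -0.9, -0.1]
width: 1.001
grip_force: 0.0
```

```bash
cat > f.py <<'E'
from go import *
goal(.597,.303,.158,-90)
for cam in('side','top'):
    dep=np.load('s_%s.npz'%cam)['dep'];P=cloud(cam,dep,np.ones(dep.shape,bool))
    h=P[(np.hypot(P[:,0]-.597,P[:,1]-.305)<.03)&(P[:,2]>.152)&(P[:,2]<.2)]
    # fit cylinder axis, tilt fixed 35 deg, r=8 mm
    from scipy.optimize import least_squares
    def res(p):
        x,y,a=p;u=np.array([np.sin(.611)*np.cos(a),np.sin(.611)*np.sin(a),np.cos(.611)])
        d=h-[x,y,.169];al=d@u;rad=np.linalg.norm(d-al[:,None]*u,axis=1)
        top=.02+.0003*0
        return np.where(al>.0175,al-.0195,rad-.008)
    r=least_squares(res,[.597,.303,-np.pi/2],loss='soft_l1',f_scale=.002)
    print(cam,len(h),r.x[:2],np.degrees(r.x[2]),np.abs(r.fun).mean())
E
python3 f.py
```

```text
t 12.78 pos [0.5944 0.3023 0.2383] yaw -89.7 tiltz [-0. -0. -1.] F [-0.2 -0.9 -0.1] w 1.001 grip 0.0 q [ 0.76  0.35 -0.01 -0.   -1.22 -0.76] 
 delta cm [-0.07 -0.26  8.03] turn 0.3
side 49 [0.60022472 0.30320507] -86.99118985771086 0.0016719311325982665
top 59 [0.59907739 0.30164466] -85.47684343514146 0.0005882629076982216
```

>>> {"fn": "send_rows", "kwargs": {
  "deltas": [
    [1, 0, -0.5, 2, -3.5],
    [1, 0, -0.5, 4, -3.5],
    [1, 0, -0.5, 6, -3.5],
    [1, 0, -0.5, 7.5, -3.5],
    [1, 0, -0.5, 8, -3.5],
    [1, 0, -0.5, 8, -3.5],
    [0, 0, -0.5, 8, -3.5],
    [0, 0, -0.5, 8, -3.5],
    [0, 0, -0.5, 8, -3.5],
    [0, 0, -0.5, 8, -3.5],
    [0, 0, -0.5, 8, -3.5],
    [0, 0, -0.5, 8, -3.5],
    [0, 0, -0.5, 8, -3.5],
    [0, 0, -0.5, 8, -3.5],
    [0, 0, -0.5, 8, -3.5]
  ],
  "newtons": 50
}}

```text
time_s: 14.65
tool_pos: [0.5999, 0.3032, 0.1586]
eef_rot: [0.73, -0.683, 0.0, -0.0]
ft_force: [1.3, -0.9, 2.7]
width: 0.173
grip_force: 48.7
```

```bash
python3 -c "
from go import *
goal(.597,.303,.158,-86)"
```

```text
t 14.65 pos [0.5999 0.3032 0.1586] yaw -86.2 tiltz [ 0.001  0.    -1.   ] F [ 1.3 -0.9  2.7] w 0.173 grip 48.7 q [ 0.76  0.41 -0.1   0.   -1.06 -0.69] 
 delta cm [-0.    0.29  0.06] turn -0.2
```

>>> {"fn": "send_rows", "kwargs": {
  "deltas": [
    [0, 0.6, 0, -0.8, 0],
    [0, 1.1, 0, -1.6, 0],
    [0, 1.7, 0, -2.4, 0],
    [0, 2.3, 0, -3.3, 0],
    [0, 2.9, 0, -4.1, 0],
    [0, 3.4, 0, -4.9, 0],
    [0, 4, 0, -5.7, 0],
    [0, 4.6, 0, -6.6, 0],
    [0, 5.2, 0, -7.4, 0],
    [0, 5.7, 0, -8.2, 0],
    [0, 6, 0, -8.6, 0],
    [0, 6, 0, -8.6, 0]
  ]
}}

```text
time_s: 16.15
tool_pos: [0.6036, 0.2431, 0.2446]
eef_rot: [0.73, -0.684, 0.0, -0.0]
ft_force: [-0.4, 1.0, -1.1]
width: 0.17
grip_force: 48.8
```

```bash
cat > g.py <<'E'
from go import *
import sys
goal(.5995,.334,.288)
t=[]
for cam in('side','top'):
    im,dep=snapshot(cam);np.savez('s2_'+cam,im=im,dep=dep)
    p=proj(cam,[.6,.29,.19])[0].astype(int);h=40
    y0,x0=max(0,p[1]-h),max(0,p[0]-h);print(cam,x0,y0)
    t.append(cv2.resize(im[y0:y0+2*h,x0:x0+2*h],(390,390),interpolation=cv2.INTER_CUBIC))
save(sys.argv[1],np.hstack(t))
E
python3 g.py pull.png
```

```text
t 16.15 pos [0.6036 0.2431 0.2446] yaw -86.2 tiltz [ 0.  0. -1.] F [-0.4  1.  -1.1] w 0.17 grip 48.8 q [ 0.68  0.32 -0.04  0.   -1.22 -0.62] 
 delta cm [-9.1  -0.19 -4.33] turn 0
side 217 71
top 105 115
```

View pics/pull.png

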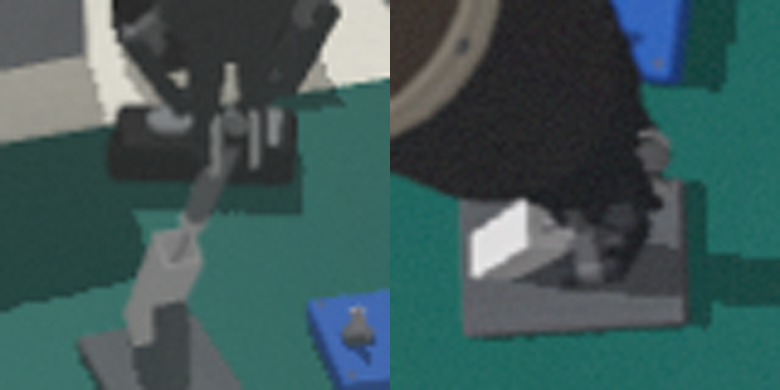

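The side view shows the driver held along the tube's axis, with its blade still in the mouth near (190,235) in the crop. Next I lower the grip to 20 N and pivot the driver upright against the mouth's upper lip.

>>> {"fn": "send_rows", "kwargs": {
  "deltas": [
    [0, 0, 0, 0, 0],
    [0, -0.9, 0, -0.7, 0],
    [0, -1.9, 0, -1.3, 0],
    [0, -3.1, 0, -1.9, 0],
    [0, -4.3, 0, -2.4, 0],
    [0, -5.5, 0, -2.8, 0],
    [0, -6.8, 0, -3.1, 0],
    [0, -8, 0, -3.3, 0],
    [0, -9.1, 0, -3.3, 0],
    [0, -9.1, 0, -3.3, 0]
  ],
  "newtons": 20
}}

```text
time_s: 17.5
tool_pos: [0.5977, 0.335, 0.2775]
eef_rot: [0.73, -0.683, 0.0, -0.0]
ft_force: [0.6, -2.6, 0.3]
width: 0.173
grip_force: 50.7
```

```bash
cat > k.py <<'E'
import numpy as np
E
python3 g.py piv.png
```

```text
t 17.5 pos [0.5977 0.335  0.2775] yaw -86.2 tiltz [ 0.001  0.    -1.   ] F [ 0.6 -2.6  0.3] w 0.173 grip 50.7 q [ 0.79  0.36  0.09  0.   -1.31 -0.73] 
 delta cm [ 0.11 -0.17 -1.05] turn 0
side 217 71
top 105 115
```

View pics/piv.png

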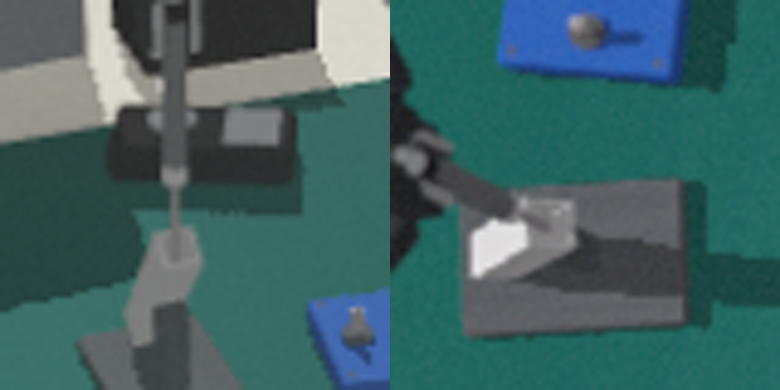

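The driver now looks about upright, with its blade in the mouth near (180,245) in the crop. I'll tighten the grip, lift clear, and measure the tilt.

>>> {"fn": "send_rows", "kwargs": {
  "deltas": [
    [0, 0, 0, 0, 0],
    [0, 0, 0, 0, 0],
    [0, 0, 0, -1, 0],
    [0, 0, 0, -2, 0],
    [0, 0, 0, -3.5, 0],
    [0, 0, 0, -5, 0],
    [0, 0, 0, -6, 0],
    [0, 0, 0, -6, 0],
    [0, 0, 0, -6, 0]
  ],
  "newtons": 70
}}

```text
time_s: 18.73
tool_pos: [0.5973, 0.334, 0.3368]
eef_rot: [0.73, -0.683, -0.0, 0.0]
ft_force: [0.2, -0.0, -0.9]
width: 0.168
grip_force: 68.4
```

```bash
cat > m.py <<'E'
from go import *
from scipy.optimize import least_squares
def fit(nm=None):
    S=sense();p=np.array(S['tool_pos']);out=[]
    for cam in('side','top'):
        im,dep=snapshot(cam)
        P=cloud(cam,dep,np.ones(dep.shape,bool))
        h=P[(np.hypot(P[:,0]-p[0],P[:,1]-p[1])<.04)&(P[:,2]<p[2]-.015)&(P[:,2]>p[2]-.092)]
        if len(h)<25: print(cam,'few',len(h));continue
        def res(q):
            u=np.array([q[2],q[3],1]);u/=np.linalg.norm(u);d=h-[q[0],q[1],p[2]]
            return np.linalg.norm(np.cross(d,u),axis=1)-.008
        r=least_squares(res,[p[0],p[1],0,0],loss='soft_l1',f_scale=.002)
        print(cam,len(h),'axis at tcp',r.x[:2].round(4),'offs from tcp mm',((r.x[:2]-p[:2])*1e3).round(1),'slope',r.x[2:].round(3),'res',np.abs(r.fun).mean().round(4))
        b=P[(np.hypot(P[:,0]-p[0],P[:,1]-p[1])<.06)&(P[:,2]<p[2]-.105)&(P[:,2]>p[2]-.2)&(P[:,2]>.085)]
        if len(b): print('  blade: n',len(b),'zmin',b[:,2].min().round(4),'below tcp',(p[2]-b[:,2].min()).round(4),'mean xy off mm',((b.mean(0)[:2]-p[:2])*1e3).round(1),'lowest10 off',((b[np.argsort(b[:,2])[:8]].mean(0)-p)*1e3).round(1))
        if nm:
            c=proj(cam,p-[0,0,.09])[0].astype(int);a=50;y0=max(0,c[1]-a);x0=max(0,c[0]-a)
            out.append(cv2.resize(im[y0:y0+2*a,x0:x0+2*a],(390,390),interpolation=cv2.INTER_CUBIC))
    if nm: save(nm,np.hstack(out))
if __name__=='__main__':
    import sys
    goal(.5325,.0453,.26); fit(sys.argv[1] if len(sys.argv)>1 else None)
E
python3 m.py
```

```text
t 18.73 pos [0.5973 0.334  0.3368] yaw -86.2 tiltz [-0.001 -0.    -1.   ] F [ 0.2 -0.  -0.9] w 0.168 grip 68.4 q [ 0.79  0.34  0.2  -0.   -1.43 -0.73] 
 delta cm [28.38  8.36  7.69] turn 0
side 143 axis at tcp [0.5986 0.3319] offs from tcp mm [ 1.3 -2.2] slope [ 0.014 -0.025] res 0.0014
  blade: n 43 zmin 0.1374 below tcp 0.1994 mean xy off mm [-0.5  2.8] lowest10 off [  -1.7    7.2 -198.3]
top 102 axis at tcp [0.598  0.3295] offs from tcp mm [ 0.8 -4.6] slope [ 0.01  -0.064] res 0.0005
  blade: n 36 zmin 0.1371 below tcp 0.1997 mean xy off mm [-1.1  3. ] lowest10 off [  -2.9    5.4 -199. ]
```

>>> {"fn": "send_rows", "kwargs": {
  "deltas": [
    [0, 1.5, 0.4, 0, 0],
    [0, 4, 1.2, 0, 0],
    [0, 7, 2, 0, 0],
    [0, 10, 2.9, 0, 0],
    [0, 13, 3.8, 0, 0],
    [0, 16, 4.6, 0, 0],
    [0, 19, 5.5, 0, 0],
    [0, 22, 6.4, 0, 0],
    [0, 25, 7.2, 0, 0],
    [0, 27.3, 7.9, 0, 0],
    [0, 28.4, 8.2, 1, 0],
    [0, 28.7, 8.3, 2.5, 0],
    [0, 28.7, 8.3, 4, 0],
    [0, 28.7, 8.3, 5.5, 0],
    [0, 28.7, 8.3, 6.5, 0],
    [0, 28.7, 8.3, 7, 0],
    [0, 28.7, 8.3, 7, 0],
    [0, 28.7, 8.3, 7, 0]
  ]
}}

```text
time_s: 21.08
tool_pos: [0.5339, 0.0423, 0.2678]
eef_rot: [0.73, -0.683, 0.0, -0.0]
ft_force: [0.8, 0.5, -1.8]
width: 0.169
grip_force: 68.4
```

```bash
python3 m.py final.png
```

```text
t 21.07 pos [0.5339 0.0423 0.2678] yaw -86.2 tiltz [ 0.001  0.    -1.   ] F [ 0.8  0.5 -1.8] w 0.169 grip 68.4 q [ 0.45  0.11 -0.25  0.   -1.21 -0.38] 
 delta cm [-0.31  0.12  0.78] turn 0
side 157 axis at tcp [0.5349 0.0385] offs from tcp mm [ 1.  -3.8] slope [ 0.002 -0.059] res 0.0011
  blade: n 29 zmin 0.112 below tcp 0.1558 mean xy off mm [-0.2  1.1] lowest10 off [   0.     2.  -150.8]
top few 0
```

View pics/final.png

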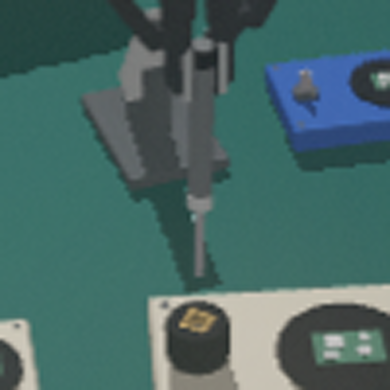

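The side view shows the knob seated at (198,335) in the crop. The driver is upright, its point at (198,275), centred about 4 cm above the knob. Handing in.

```bash
python3 -c "
from workcell import *
print(sign_off())"
```

```text
the job is handed in; nothing more can be done
None
```

The job is handed in; no verdict came back. By my last measurements the knob is home and released, and the screwdriver is held point down (about 0.06 rad off upright), about 2 mm off the spindle axis and 4 cm above the knob. The flux bottle, collar and metal block were not touched.

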